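Lock the exhaust silencer into the air manifold

ROBOT

A 6-joint arm with a two-finger parallel gripper is mounted at the origin on the work surface. World frame = base frame: x ahead of the robot, y to its left, z up, the work surface at z = 0. Lengths are in m, angles in rad, forces in N, time in s.
With the tool pointing down it reaches from about 0.425 to 0.95 m from the base axis. Payload 14.7 kg.
Tool frame: the origin (TCP) lies on the centre line of the jaws, within the pads' length; the fingertips stand 14 mm ahead of it and the grasp point (between the pads) lies 5 mm behind it; z points along the fingers, y is the line along which they close (so a half turn about z gives the same grasp; the last joint's range is limited). The gripper opens to 85 mm and grips with 20 to 120 N. Pads are 22 mm wide; open, the fingers measure 114 mm over their backs; the gripper's body (76 mm by 85 mm) begins 54 mm behind the grasp point. The pads swing forward as they close: fully open they stand 13 mm farther back than shut.
Start: joints at [1.262, 0.48, 1.596, -0, 1.065, -0.047], TCP at [0.168, 0.628, 0.245] pointing down, gripper open.
Joint ranges: [-2.75, 2.75], [-0.82, 2.05], [0.23, 2.67], [-1.56, 4.7], [0.09, 2.69], [-2.92, 2.92]. Speed limits (rad/s): [1.89, 1.89, 2.39, 3.01, 3.01, 3.01].

INTERFACE

Orientations are given as a unit quaternion [w, x, y, z].
In Python, from bench import robot gives the robot as it stands.
- The arm moves only by the tool move_arm, never from a script. Its argument "targets" is a list that holds one entry, the list of rows, each a list of 7 numbers: the shift along the tool's x, y, z in cm, then the turn, a rotation vector about the tool's x, y, z in degrees, then the closure, from -1 (fully open) to 1 (shut), so that 0 is half open. In form: [[[dx, dy, dz, wx, wy, wz, hand], ...]]. A call has 1 to 10 rows; each row shifts and turns the commanded pose from where the row before left it, along the tool's axes as they then stand; what a row does not reach is not made up. A row lasts 1/10 s, in which the tool goes at most 50 mm and 8.59 degrees, less where a joint would pass 70% of its speed; a pose out of reach is approached as far as the arm can. A call with a gripper value outside its range is refused whole. The fingers move at their own pace and stop on an object; "force" is the grip in N (left out, the last holds). Time passes only in rows, so rows that do not move let the fingers close. It gives the time, the measured TCP pose, the force, the opening and the grip force at its end, in the units of the state.
- robot.read_state(): the state, without advancing time (a new reading comes with each control period).
- robot.camera(name): name is "scene" or "top" or "wrist"; returns a dict with "frame" (420x560x3 uint8, blue, green, red), "camera_matrix" (3x3 intrinsics, pixels), "rvec" (rotation vector, rad) and "tvec" (3), from world to camera coordinates, as OpenCV has them. Camera axes: x right, y down, z forward; pixel columns grow to the right and rows downward; lengths in m; the calibration is good to about 2 mm. The wrist camera is an equidistant fisheye: a pixel r from the principal point sees the ray r / f radians off the axis. A picture is of the moment at which its call begins. There is no depth.
- robot.close_job(): hands the job in; it is judged then, once.
The state is a dict: "t": time; "joints": joint angles; "dq": joint speeds; "effort": joint torques, N m; "position": TCP position; "orientation": TCP orientation; "force": force on the tool from outside, world axes, zero at the start; "wrist_torque": the same for the moment, N m; "gripper_width": finger opening in m; "grip_force": force on a finger pad.
Only numpy, scipy, OpenCV 4.12 (cv2) and the standard library are available. Lean on these libraries where they do the work, as an engineer would, in place of code of your own. Each camera call takes 0.05 s, during which the arm holds its last target. There are 200 camera calls.

TASK

Take the ribbed brass silencer out of the wooden stand and push its steel stem fully home into the open push-in coupling on the air manifold, past the grip until it bottoms, without forcing it (stay below 30 N). Then tug it upwards with about 12 N for a good half second to prove that it has locked, and let go. Leave the spare plug, the wrench and the oil can where they are.

Things in the scene. Friction and masses are not known exactly. Their poses are not given: they have to be found in the camera images.
- silencer: Loose exhaust silencer, 0.09 to 0.18 kg, 91 mm long. Origin at the stem's lower end; z runs up its axis. Steel stem: cone from 7 mm diameter at the tip to 14 mm at z = 8 mm, 14 mm to z = 14, retaining groove of 9 mm diameter from z = 14 to 27, 14 mm again to z = 46. It starts upright in one of the stand's two holes (which one varies), hanging by the head's underside.
- head (a point): Centre of the silencer's head, 68 mm above the stem's lower end: a ribbed brass cylinder, 24 mm diameter and 45 mm high (z = 46 to 91 mm of the silencer). Hold it here.
- stand: Fixed wooden block, 75 mm (its x) by 135 mm (its y) by 55 mm high, origin at the centre of its underside. Two vertical holes, 17 mm diameter and 50 mm deep, at y = -36 and y = +36 mm. The silencer hangs in one, the spare plug in the other.
- spare_plug: Bystander: plain steel plug, same stem diameter and length but no groove, with a short hexagonal head 25 mm wide and 18 mm high. Origin at the lower end of its stem, z up. Stands in the other hole. Leave it.
- manifold: Fixed aluminium bar on a foot plate, 200 mm long along its y, 50 mm wide, bar top at 40 mm, origin at the centre of its underside, z up. In its middle the round steel coupling, 34 mm diameter up to 66 mm, then a black collar of 26 mm diameter up to 75 mm. Hexagonal blanks, up to 58 mm high, are screwed in at y = -62 and +62 mm.
- mouth (a point): Centre of the coupling's open mouth, at the collar's top; z up along the coupling's axis. Straight bore of 16 mm. Nominal depths below it: sprung jaws' top 12 mm, jaws' underside 17, valve disc 24. All of these sit together up to 5 mm higher or lower in each coupling, unseen. The stem bottoms at a tip depth of 31 to 41 mm; locked and let go, its tip is 26 to 36 mm deep.
- bore (a point): Point in the bore 30 mm below the mouth. The stem's cone spreads the four jaws at some 5 to 15 N; then it slides with 0 to 6 N, to which the valve disc's spring adds 1.5 N, rising 0.5 N per mm. With the disc 7 mm down the jaws snap into the groove and lock the stem for good; 5 mm further it bottoms hard. The spring then lifts a released stem those 5 mm, against the jaws.
- poppet (a joint): Travel of the valve disc inside the coupling, in m: 0 untouched (closed), positive downwards, 0.007 when held by the locked stem, 0.012 at its hard stop. Pulling on a locked stem leaves it at about 0.007.
- wrench: Bystander: steel spanner, 170 mm long, lying flat on the bench beyond the work, origin at the centre of its underside, its length along its x. Leave it.
- oil_can: Bystander: upright blue metal can, 52 mm diameter, 110 mm high, origin at the centre of its underside. Leave it.
Mind the look-alikes: they are no part of the job. Of the things shaped like the manifold, the aluminium one is meant.

How it is judged:
By the outcome, as a careful person would: the job done as asked, in the order asked, and still so for the second after the job is handed in, with the robot touching nothing.
It also fails if it takes over 51 s, if anything falls off the work surface, if the arm or the gripper's body presses on something with over 40 N, if the wrist force passes 120 N, or if a joint passes its speed limit or range.

## Working session

There is one attempt and no reset: what is moved stays moved. The work goes in short steps, Python scripts to look and compute and a tool call to move; the robot and the scene stay as the last step left them, time stands still between calls to the robot, and variables do not carry over. Pictures are saved under pics/ and viewed, at most 10 in all, crops included, and the job is handed in when it is done.

Besides the shell and the picture viewer there is one more tool, called as name(argument=value, ...) on one line, values as JSON. move_arm: Moves the arm, as the interface text tells. Its arguments: {"type":"object","properties":{"targets":{"type":"array"},"force":{"type":"number"}},"required":["targets"]}

```bash
mkdir -p pics; ls; python3 - <<'E'
from bench import robot
import cv2,numpy as np,pickle
d={}
for n in("scene","top"):
    c=robot.camera(n); d[n]=c; cv2.imwrite(f"pics/{n}0.png",c["frame"])
pickle.dump(d,open("cams0.pkl","wb"))
s=robot.read_state();print(s)
E
```

```text
pics
{'t': 0.1, 'joints': array([ 1.26236344e+00,  4.80756514e-01,  1.59677426e+00,  2.73957938e-05,
        1.06505782e+00, -4.66324082e-02]), 'dq': array([-5.20600185e-05, -7.02436992e-04, -2.31630379e-03, -6.32194662e-04,
       -6.47371858e-05,  1.32777730e-03]), 'effort': array([ 7.81224044e-04, -9.52250576e+01, -4.31044364e+01,  2.29156240e-04,
        5.09632286e-03,  4.73143359e-05]), 'position': array([0.16812882, 0.62755237, 0.24475837]), 'orientation': array([-9.97341057e-05,  1.30533301e-01,  9.91443800e-01, -4.88029045e-04]), 'force': array([ 0.37346482, -0.32860862,  0.33442131]), 'wrist_torque': array([-0.0287949 , -0.00089439, -0.05895448]), 'grip_force': 0.0, 'gripper_width': 0.08543182369528741}
```

View pics/scene0.png

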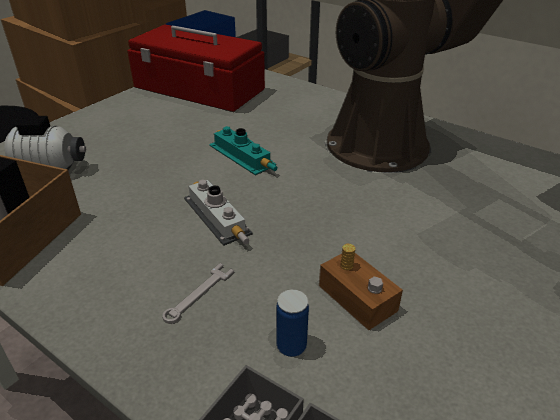

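View pics/top0.png

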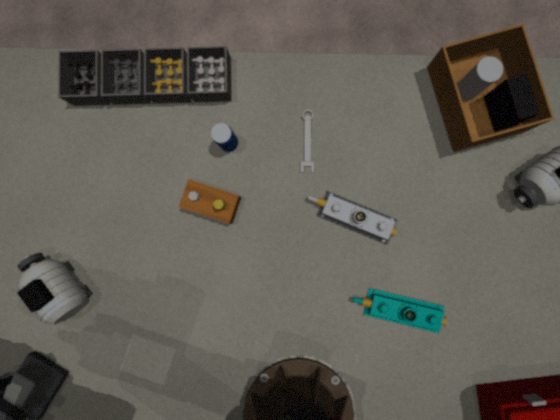

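The scene view shows the brass head at (348,257) and the hex spare plug at (376,285) in the wooden stand. The aluminium manifold's mouth is at (214,192). In the top view the head is at (218,204), the plug at (193,195) and the aluminium mouth at (359,216).

Could be mistaken for what I want:
- **Silencer:** the hex plug at scene (376,285), and the brass fittings in the tray at top (165,72).
- **Manifold:** the teal one at scene (241,135), top (409,314).

I choose the ribbed brass head at scene (348,257) and the aluminium manifold at scene (214,192).

```bash
cat > h.py <<'E'
import numpy as np,cv2
def ray(c,uv):
    R=cv2.Rodrigues(np.array(c["rvec"],float))[0];t=np.array(c["tvec"],float).ravel();K=np.array(c["camera_matrix"],float)
    d=R.T@np.linalg.solve(K,[uv[0],uv[1],1.]);return -R.T@t,d/np.linalg.norm(d)
def fray(c,uv):
    R=cv2.Rodrigues(np.array(c["rvec"],float))[0];t=np.array(c["tvec"],float).ravel();K=np.array(c["camera_matrix"],float)
    x=(uv[0]-K[0,2])/K[0,0];y=(uv[1]-K[1,2])/K[1,1];th=np.hypot(x,y)
    s=np.sin(th)/max(th,1e-9);return -R.T@t,R.T@np.array([x*s,y*s,np.cos(th)])
def onz(r,z): o,d=r;return o+d*(z-o[2])/d[2]
def tri(r1,r2):
    A=sum(np.eye(3)-np.outer(d,d) for _,d in(r1,r2));b=sum((np.eye(3)-np.outer(d,d))@o for o,d in(r1,r2));return np.linalg.solve(A,b)
def proj(c,p): return cv2.projectPoints(np.array([p],float),np.array(c["rvec"],float),np.array(c["tvec"],float),np.array(c["camera_matrix"],float),None)[0].ravel()
E
python3 - <<'E'
import pickle,cv2,numpy as np
from h import *
d=pickle.load(open("cams0.pkl","rb"))
def crop(n,x,y,w,h,k): return cv2.resize(d[n]["frame"][y:y+h,x:x+w],None,fx=k,fy=k,interpolation=cv2.INTER_CUBIC)
a=np.hstack([crop("scene",310,235,100,100,4),crop("scene",180,165,100,100,4)])
b=np.hstack([crop("top",170,170,80,40,5),crop("top",320,190,80,40,5)])
cv2.imwrite("pics/crop.png",np.vstack([a,b])[:600])
for n,m,z in(("top",(218,204),.1),("top",(193,195),.073),("top",(359,216),.075),("scene",(348,248),.1),("scene",(214,189),.075),("scene",(376,281),.073)):
    print(n,m,onz(ray(d[n],m),z))
for n in d:
    print(n,ray(d[n],(280,210))[0])
    f=d[n]["frame"];hsv=cv2.cvtColor(f,cv2.COLOR_BGR2HSV)
    m=cv2.inRange(hsv,(20,110,60),(32,255,255))
    k,_,st,ce=cv2.connectedComponentsWithStats(m)
    print([(list(map(int,s)),c.round(1)) for s,c in zip(st[1:],ce[1:]) if s[4]>15])
E
```

```text
top (218, 204) [0.52226771 0.20634237 0.1       ]
top (193, 195) [0.54473348 0.2749515  0.073     ]
top (359, 216) [ 0.50366771 -0.13561592  0.075     ]
scene (348, 248) [0.52882536 0.20741316 0.1       ]
scene (214, 189) [ 0.50915919 -0.13640883  0.075     ]
scene (376, 281) [0.54678851 0.27650517 0.073     ]
scene [1.14624184 0.51194513 0.69829971]
[([342, 244, 13, 9, 70], array([348.5, 247.5]))]
top [0.4592742  0.00680506 1.05629675]
[([150, 57, 32, 20, 296], array([167.3,  65.3])), ([153, 78, 29, 15, 207], array([167.5,  84.5])), ([213, 199, 12, 11, 98], array([218.4, 204.1])), ([318, 198, 8, 9, 44], array([321.2, 201.8])), ([392, 229, 5, 5, 19], array([393.8, 231.1])), ([363, 299, 9, 8, 62], array([367. , 302.2])), ([443, 317, 4, 8, 23], array([444.4, 320.8]))]
```

View pics/crop.png

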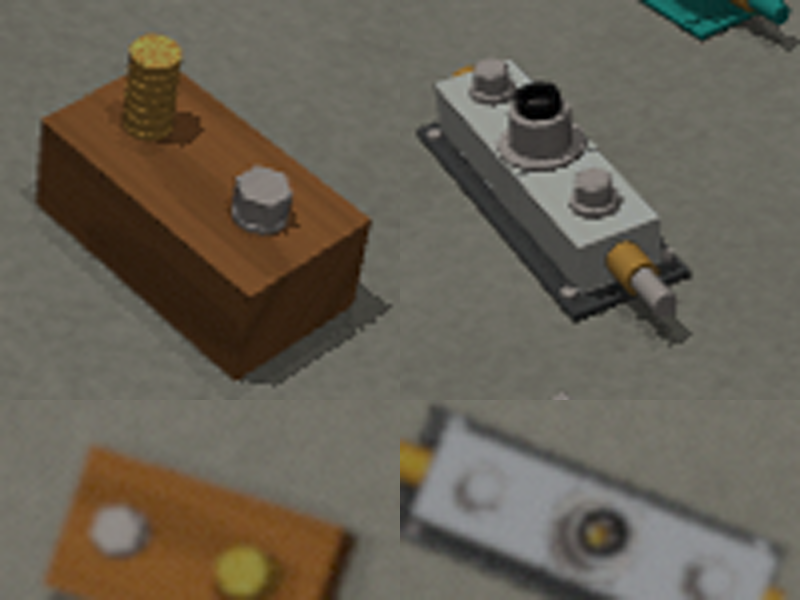

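The crop confirms the choice: the ribbed brass cylinder in the stand's inner hole, and the silver manifold with an open black collar at scene (214.5,189). I'll grip across the stand, so that the fingers stay clear of the plug.

move_arm(targets=[[[-3.2,-2.2,0,0,0,0,-1],[-3.2,-2.2,0,0,0,0,-1],[-3.2,-2.2,0,0,0,0,-1],[-3.2,-2.2,0,0,0,0,-1],[-3.2,-2.2,0,0,0,0,-1],[-3.2,-2.2,0,0,0,0,-1],[-3.2,-2.2,0,0,0,0,-1],[-3.2,-2.2,0,0,0,0,-1],[-3.2,-2.2,0,0,0,0,-1],[-3.2,-2.2,0,0,0,0,-1]]])

```text
t: 1.1
position: [0.4211, 0.3311, 0.2452]
orientation: [-0.0, 0.13, 0.991, -0.0]
force: [0.2, 0.4, -0.3]
gripper_width: 0.0853
grip_force: 0.0
```

move_arm(targets=[[[-3.2,-2.2,0,0,0,0,-1],[-3.2,-2.2,0,0,0,0,-1],[-3.2,-2.2,0,0,0,0,-1],[-3.2,-2.2,0,0,0,0,-1],[0,0,0,0,0,8,-1],[0,0,0,0,0,8,-1],[0,0,0,0,0,8,-1],[0,0,0,0,0,8,-1],[0,0,0,0,0,8,-1],[0,0,0,0,0,8,-1]]])

```text
t: 2.1
position: [0.521, 0.2143, 0.245]
orientation: [-0.0, 0.525, 0.851, -0.0]
force: [0.3, -0.3, 0.2]
gripper_width: 0.0854
grip_force: 0.0
```

move_arm(targets=[[[0,0,0,0,0,8,-1],[0,0,0,0,0,8,-1],[0,0,0,0,0,8,-1],[0,0,0,0,0,8,-1],[0,0,0,0,0,8,-1],[0,0,0,0,0,0,-1],[0,0,0,0,0,0,-1]]])

```text
t: 2.8
position: [0.5211, 0.2144, 0.2451]
orientation: [-0.0, 0.781, 0.624, -0.0]
force: [-0.1, -0.3, -0.1]
gripper_width: 0.0855
grip_force: 0.0
```

```bash
python3 - <<'E'
from bench import robot
import cv2,pickle
c=robot.camera("wrist");s=robot.read_state();pickle.dump((c,s),open("w1.pkl","wb"))
cv2.imwrite("pics/w1.png",c["frame"]);print(s["t"],s["position"],s["orientation"],s["joints"],c["camera_matrix"])
E
```

```text
2.85 [0.52111368 0.21436019 0.24515816] [-5.02199250e-05  7.81287081e-01  6.24171827e-01 -1.55554232e-04] [ 3.36458877e-01  3.59993792e-01  1.79749419e+00 -9.94069431e-06
  9.84431484e-01  5.59118539e-01] [[325.1922621    0.         277.48011574]
 [  0.         325.1922621  212.7086455 ]
 [  0.           0.           1.        ]]
```

View pics/w1.png

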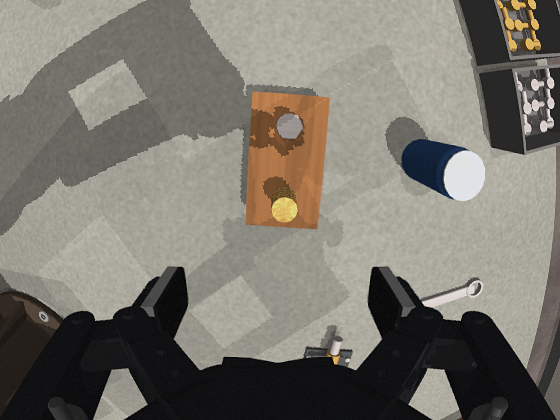

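The wrist view shows the brass head at (285,210) and the plug at (290,126). The fingers are square across the stand.

```bash
python3 - <<'E'
from h import *
import pickle
from scipy.spatial.transform import Rotation as Ro
c,s=pickle.load(open("w1.pkl","rb"))
hsv=cv2.cvtColor(c["frame"],cv2.COLOR_BGR2HSV)
print(hsv[210,285],hsv[195,285])
m=cv2.inRange(hsv,(20,90,130),(35,255,255));m[:, :240]=0;m[:,330:]=0;m=cv2.morphologyEx(m,cv2.MORPH_OPEN,np.ones((3,3)))
k,_,st,ce=cv2.connectedComponentsWithStats(m)
i=1+st[1:,4].argmax();cs=cv2.findContours(m,0,2)[0];cc=max(cs,key=cv2.contourArea)
print(st[i],ce[i],cv2.minEnclosingCircle(cc),cv2.fitEllipse(cc))
for uv in(ce[i],cv2.minEnclosingCircle(cc)[0]): print("head",onz(fray(c,uv),.1))
print("plug",onz(fray(c,(290,126)),.073))
for uv in((252,92),(329,97),(318,229),(247,222)):print(onz(fray(c,uv),.055))
q=s["orientation"];print(Ro.from_quat([*q[1:],q[0]]).as_matrix().round(3))
E
```

```text
[ 20 141 222] [ 18 153 120]
[272 198  25  23 399] [284.6716792  207.76190476] ((284.1458435058594, 209.0), 12.510936737060547) ((284.6535949707031, 208.13189697265625), (19.863431930541992, 25.46923828125), 94.21366882324219)
head [0.52673484 0.20711008 0.1       ]
head [0.52604156 0.20610774 0.1       ]
plug [0.54728153 0.27449099 0.073     ]
[0.51946523 0.31474741 0.055     ]
[0.59122917 0.29415377 0.055     ]
[0.5540174  0.16402137 0.055     ]
[0.48348833 0.18794647 0.055     ]
[[ 0.221  0.975 -0.   ]
 [ 0.975 -0.221 -0.   ]
 [-0.    -0.    -1.   ]]
```

move_arm(targets=[[[-0.7,0.7,2,0,0,0,-1],[0,0,3,0,0,0,-1],[0,0,3,0,0,0,-1],[0,0,3,0,0,0,-1],[0,0,3,0,0,0,-1],[0,0,1.8,0,0,0,-1],[0,0,1,0,0,0,-1],[0,0,0,0,0,0,-1],[0,0,0,0,0,0,-1]]], force=80)

```text
t: 3.75
position: [0.5269, 0.2061, 0.0779]
orientation: [0.0, 0.782, 0.623, 0.0]
force: [0.2, -0.9, 0.6]
gripper_width: 0.0855
grip_force: 0.0
```

move_arm(targets=[[[0,0,0,0,0,0,0.1],[0,0,0,0,0,0,0.3],[0,0,0,0,0,0,0.5],[0,0,0,0,0,0,1],[0,0,0,0,0,0,1],[0,0,0,0,0,0,1],[0,0,0,0,0,0,1],[0,0,0,0,0,0,1],[0,0,0,0,0,0,1],[0,0,0,0,0,0,1]]], force=80)

```text
t: 4.75
position: [0.5266, 0.2061, 0.0778]
orientation: [0.0, 0.783, 0.623, 0.0]
force: [-2.9, -1.5, 8.3]
gripper_width: 0.022
grip_force: 77.8
```

move_arm(targets=[[[0,0,-0.5,0,0,0,1],[0,0,-1,0,0,0,1],[0,0,-1.5,0,0,0,1],[0,0,-2,0,0,0,1],[0,0,-2,0,0,0,1],[0,0,-2,0,0,0,1],[0,0,-2,0,0,0,1],[0,0,-1,0,0,0,1],[0,0,0,0,0,0,1],[0,0,0,0,0,0,1]]])

```text
t: 5.75
position: [0.5262, 0.2059, 0.197]
orientation: [-0.0, 0.783, 0.622, -0.0]
force: [-0.8, -0.2, -0.8]
gripper_width: 0.0219
grip_force: 78.3
```

move_arm(targets=[[[-2,0.3,0,0,0,0,1],[-3.5,0.5,0,0,0,0,1],[-3.5,0.6,0,0,0,0,1],[-3.5,0.6,0,0,0,0,1],[-3.5,0.6,0,0,0,0,1],[-3.5,0.6,0,0,0,0,1],[-2.5,0.4,0,0,0,0,1],[-1,0.2,0,0,0,0,1],[0,0,0,0,0,0,1],[0,0,0,0,0,0,1]]])

```text
t: 6.75
position: [0.5116, -0.0261, 0.1968]
orientation: [-0.0, 0.783, 0.622, -0.0]
force: [-0.1, 0.5, -1.5]
gripper_width: 0.0221
grip_force: 78.3
```

```bash
python3 - <<'E'
from bench import robot
from h import *
import pickle
d={n:robot.camera(n) for n in("scene","top","wrist")};s=robot.read_state();pickle.dump((d,s),open("w2.pkl","wb"))
print(s["t"],s["position"],s["orientation"],s["force"],s["gripper_width"])
u,v=proj(d["scene"],(.507,-.136,.1)).astype(int)
a=cv2.resize(d["scene"]["frame"][v-50:v+50,u-65:u+65],(780,600),interpolation=cv2.INTER_CUBIC)
print(u-65,v-50)
cv2.imwrite("pics/s2.png",a)
cv2.imwrite("pics/w2.png",d["wrist"]["frame"])
E
```

```text
6.9 [ 0.51175189 -0.02565048  0.19711517] [-1.57525130e-04  7.82244914e-01  6.22970998e-01 -7.09079303e-05] [-0.14600393 -0.11280623 -1.16647851] 0.022650078289836836
148 128
```

View pics/s2.png

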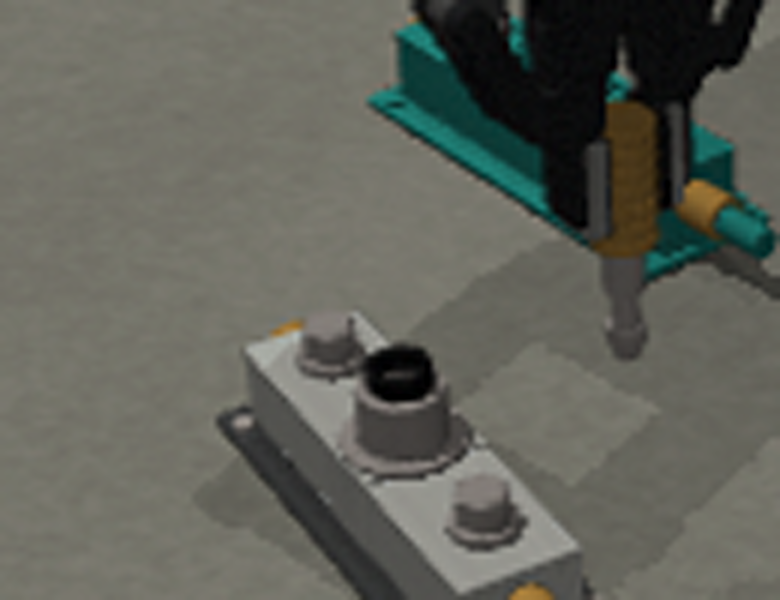

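View pics/w2.png

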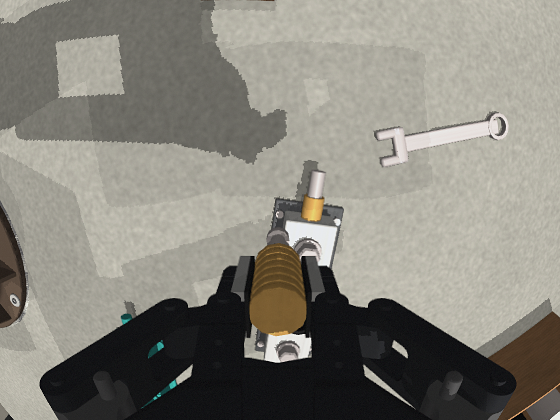

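Both views show the silencer held straight, with its tip at crop pixel (626,350) in the scene view. In the wrist view it hides the coupling, so I'll pass beyond the manifold to see the mouth with the wrist camera.

move_arm(targets=[[[-1.5,0.1,0,0,0,0,1],[-3,0.3,0,0,0,0,1],[-3,0.3,0,0,0,0,1],[-3,0.3,0,0,0,0,1],[-3,0.3,0,0,0,0,1],[-3,0.3,0,0,0,0,1],[-2.4,0.2,0,0,0,0,1],[0,0,0,0,0,0,1],[0,0,0,0,0,0,1]]])

```text
t: 7.8
position: [0.4865, -0.2151, 0.1972]
orientation: [-0.0, 0.783, 0.622, -0.0]
force: [0.0, 0.5, -0.8]
gripper_width: 0.0222
grip_force: 78.3
```

```bash
python3 - <<'E'
from bench import robot
from h import *
import pickle
d={n:robot.camera(n) for n in("scene","wrist")};s=robot.read_state();pickle.dump((d,s),open("w3.pkl","wb"))
print(s["t"],s["position"],s["orientation"],s["force"],s["gripper_width"])
f=d["wrist"]["frame"];print("cam",fray(d["wrist"],(277,212))[0])
R=cv2.Rodrigues(d["wrist"]["rvec"])[0];t=d["wrist"]["tvec"].ravel();K=d["wrist"]["camera_matrix"]
def fp(p):
    q=R@np.array(p)+t;th=np.arctan2(np.hypot(*q[:2]),q[2]);return q[:2]/np.hypot(*q[:2])*th*K[0,0]+K[:2,2]
u,v=fp((.506,-.136,.075)).astype(int);print(u,v)
cv2.imwrite("pics/w3.png",np.hstack([cv2.resize(f[v-40:v+40,u-40:u+40],(480,480),interpolation=cv2.INTER_CUBIC),cv2.resize(f[v+5:v+165,u-53:u+53],(318,480))]))
E
```

```text
7.9 [ 0.48668171 -0.21420605  0.19723341] [-1.84321896e-04  7.82441904e-01  6.22723560e-01 -2.46621310e-05] [-0.19175604  0.27587363 -1.71593376] 0.022315127989467286
cam [ 0.50376881 -0.14397146  0.32621118]
278 106
```

View pics/w3.png

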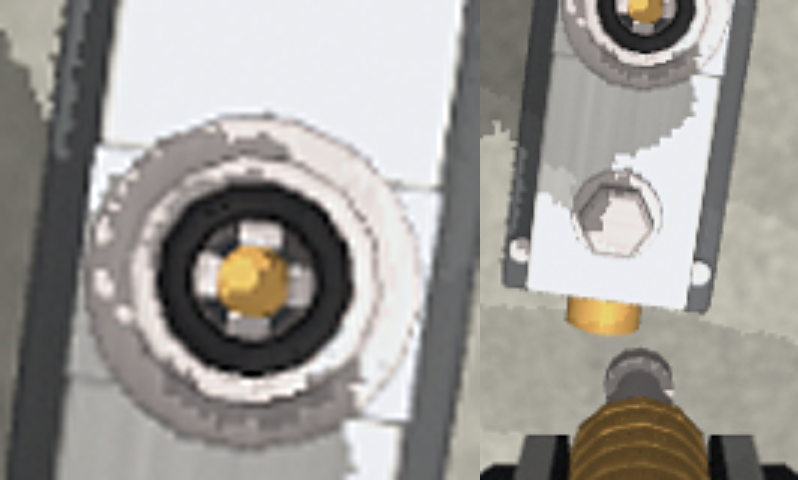

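The crop shows the black collar ring centred at crop (256,279), with the gold disc inside it. On the right, the silencer's stem tip bulge is at (641,~380).

```bash
python3 - <<'E'
from h import *
import pickle
from scipy.spatial.transform import Rotation as Ro
d,s=pickle.load(open("w3.pkl","rb"));c=d["wrist"];f=c["frame"];u,v=278,106
g=f[v-40:v+40,u-40:u+40].max(2);m=(g<50).astype(np.uint8);m=cv2.morphologyEx(m,cv2.MORPH_CLOSE,np.ones((3,3)))
k,l,st,ce=cv2.connectedComponentsWithStats(m);i=min(range(1,k),key=lambda i:np.hypot(*(st[i,:2]+st[i,2:4]/2-[42,46])))
cc=max(cv2.findContours((l==i).astype(np.uint8),0,1)[0],key=cv2.contourArea);e=cv2.fitEllipse(cc);print(st[i],e)
uv=np.array(e[0])+[u-40,v-40];M=onz(fray(c,uv),.075);print("mouth wrist",M)
q=s["orientation"];Rt=Ro.from_quat([*q[1:],q[0]]).as_matrix();P=s["position"]
for w in((u-53+(641-480)/3,v+5+382/3),):
    T=onz(fray(c,w),P[2]-.069+.012);print("bulge",T,"in tool",Rt.T@(T-P))
d0=pickle.load(open("cams0.pkl","rb"))
print("scene",onz(ray(d0["scene"],(214.25,188.5)),.075))
for n,(x,y) in(("top",(359,216)),):
    g=d0[n]["frame"][y-10:y+11,x-10:x+11].max(2);mm=g<75;yy,xx=np.nonzero(mm);print(n,mm.sum(),xx.mean()+x-10,yy.mean()+y-10,(xx.min()+xx.max())/2+x-10,(yy.min()+yy.max())/2+y-10, onz(ray(d0[n],(xx.mean()+x-10,yy.mean()+y-10)),.075))
D=Rt.T@(M-P);print("mouth rel TCP in tool cm",D*100)
E
```

```text
[ 26  31  32  32 491] ((41.7835807800293, 46.1102409362793), (30.871171951293945, 30.95832061767578), 30.87828254699707)
mouth wrist [ 0.50629119 -0.14054086  0.075     ]
bulge [ 0.48804751 -0.21494231  0.14023341] in tool [-0.00042184  0.00151439  0.05699944]
scene [ 0.50742552 -0.13726324  0.075     ]
top 60 359.1166666666667 217.43333333333334 357.0 219.0 [ 0.50016737 -0.13596581  0.075     ]
mouth rel TCP in tool cm [ 7.6163626   0.26155192 12.22471318]
```

move_arm(targets=[[[2,0,0,0,0,0,1],[2,0,0,0,0,0,1],[2,0.1,0,0,0,0,1],[1.65,0.05,0,0,0,0,1],[0,0,1.5,0,0,0,1],[0,0,1.5,0,0,0,1],[0,0,1.2,0,0,0,1],[0,0,0,0,0,0,1],[0,0,0,0,0,0,1],[0,0,0,0,0,0,1]]])

```text
t: 8.9
position: [0.5058, -0.1407, 0.1559]
orientation: [0.0, 0.783, 0.623, 0.0]
force: [0.3, -0.4, -1.0]
gripper_width: 0.0224
grip_force: 78.3
```

```bash
python3 - <<'E'
from bench import robot
from h import *
import pickle
d={n:robot.camera(n) for n in("scene","wrist")};s=robot.read_state();pickle.dump((d,s),open("w4.pkl","wb"))
print(s["t"],s["position"],s["orientation"],s["force"],s["gripper_width"])
f=d["scene"]["frame"];u,v=214,180
cv2.imwrite("pics/s4.png",cv2.resize(f[v-30:v+30,u-30:u+30],(600,600),interpolation=cv2.INTER_CUBIC))
c=d["scene"]
for p in((s["position"]+[0,0,-.069]),(s["position"]+[0,0,.02]),(.5063,-.1405,.075)):print(((proj(c,p)-[u-30,v-30])+.5)*10-.5)
E
```

```text
9.0 [ 0.50577746 -0.14081059  0.15586864] [3.97337207e-04 7.82632236e-01 6.22484190e-01 2.43269180e-04] [-0.09096893  0.29301591 -1.51197866] 0.02250443997800177
[295.72587891 335.23241871]
[261.45854238 -24.24645075]
[299.4670831 382.0703916]
```

View pics/s4.png

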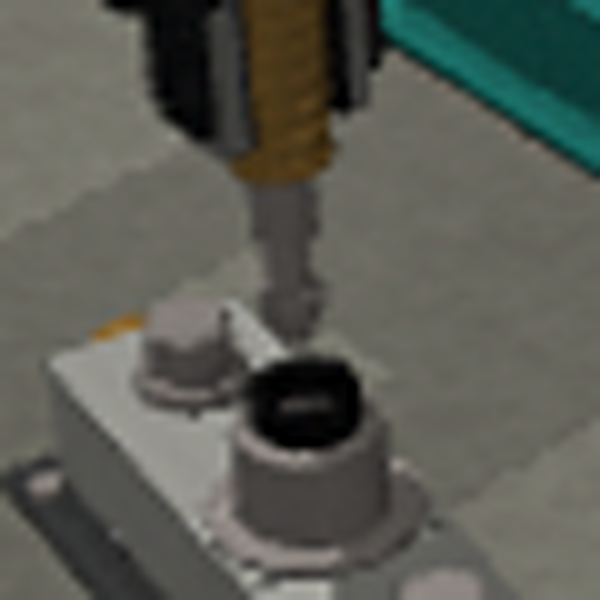

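The scene crop shows the tip at about (294,334), some 12 mm above the collar mouth at about (304,387), so it is within 1–3 mm. I'll check it in the sharper wrist view.

```bash
python3 - <<'E'
from h import *
import pickle
d,s=pickle.load(open("w4.pkl","rb"));c=d["wrist"];f=c["frame"]
R=cv2.Rodrigues(c["rvec"])[0];t=c["tvec"].ravel();K=c["camera_matrix"]
def fp(p):
    q=R@np.array(p)+t;th=np.arctan2(np.hypot(*q[:2]),q[2]);return q[:2]/np.hypot(*q[:2])*th*K[0,0]+K[:2,2]
M=np.array((.5063,-.1405,.075));u,v=fp(M).astype(int);u0,v0=u-40,v-50
im=cv2.resize(f[v0:v0+75,u0:u0+80],(640,600),interpolation=cv2.INTER_CUBIC);cv2.imwrite("pics/w4.png",im)
X=lambda p:((fp(p)-[u0,v0]+.5)*8-.5).round(1)
a=s["position"]
print("mouth",X(M),"tip",X(a+[0,0,-.069]),"bulge",X(a+[0,0,-.057]),"head under",X(a+[0,0,-.023]))
for nm,e in(("toolx",(.221,.975,0)),("tooly",(.975,-.221,0))): print(nm,(X(M+.001*np.array(e))-X(M)),"px/mm at mouth")
for r,z in((.013,.075),(.017,.066)): 
  print([X((M[0]+r*np.cos(b),M[1]+r*np.sin(b),z)) for b in np.radians([77.2,-12.8,167.2,-102.8])])
E
```

```text
mouth [329.2 411.1] tip [323.7 463.7] bulge [323.2 517.5] head under [321.4 708.8]
toolx [  0.  -11.1] px/mm at mouth
tooly [11.8 -0.1] px/mm at mouth
[array([328.5, 264.4]), array([481.5, 410.4]), array([177.1, 411.6]), array([329.9, 552.3])]
[array([328.5, 191.8]), array([520.9, 377.1]), array([137.9, 378.6]), array([330.2, 555.8])]
```

View pics/w4.png

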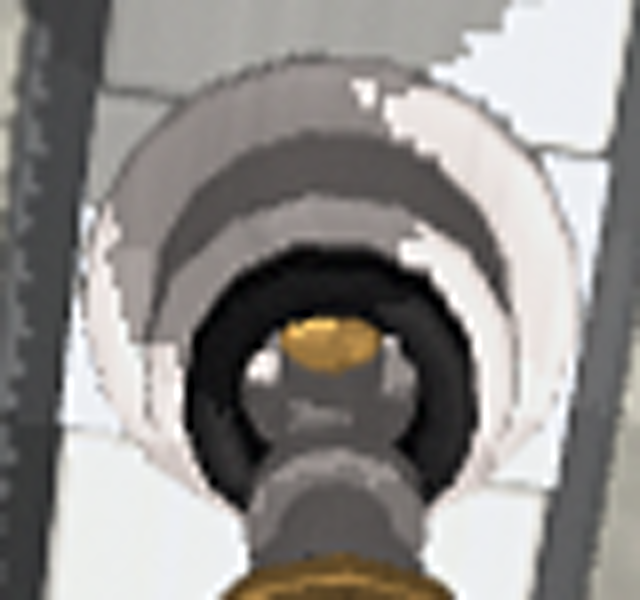

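The wrist crop shows the collar centred at x≈331 and the stem's bulge at x≈336. The tip is over the bore, under 1 mm off. I'll make a small correction and ease it in, watching the side forces.

move_arm(targets=[[[0.08,-0.02,0,0,0,0,1],[0,0,0.6,0,0,0,1],[0,0,0.5,0,0,0,1],[0,0,0.3,0,0,0,1],[0,0,0.2,0,0,0,1],[0,0,0,0,0,0,1]]])

```text
t: 9.6
position: [0.5052, -0.1398, 0.1389]
orientation: [-0.0, 0.783, 0.622, -0.0]
force: [-0.6, 1.1, -1.7]
gripper_width: 0.0223
grip_force: 78.3
```

move_arm(targets=[[[0,0,0.2,0,0,0,1],[0,0,0.2,0,0,0,1],[0,0,0,0,0,0,1]]])

```text
t: 9.9
position: [0.5053, -0.1398, 0.1351]
orientation: [-0.0, 0.783, 0.623, -0.0]
force: [0.6, -0.4, -1.4]
gripper_width: 0.0225
grip_force: 78.3
```

move_arm(targets=[[[0,0,0.1,0,0,0,1],[0,0,0.1,0,0,0,1],[0,0,0,0,0,0,1]]])

```text
t: 10.2
position: [0.5054, -0.1398, 0.1332]
orientation: [-0.0, 0.783, 0.623, -0.0]
force: [0.7, 0.3, -0.5]
gripper_width: 0.022
grip_force: 78.3
```

move_arm(targets=[[[0,0,0.1,0,0,0,1],[0,0,0.1,0,0,0,1],[0,0,0,0,0,0,1]]])

```text
t: 10.5
position: [0.5054, -0.1398, 0.1312]
orientation: [-0.0, 0.783, 0.623, -0.0]
force: [-1.0, 0.6, -1.3]
gripper_width: 0.0221
grip_force: 78.3
```

move_arm(targets=[[[0,0,0.1,0,0,0,1],[0,0,0.1,0,0,0,1],[0,0,0,0,0,0,1]]])

```text
t: 10.8
position: [0.5054, -0.1398, 0.1292]
orientation: [-0.0, 0.783, 0.623, -0.0]
force: [-0.3, 0.3, -1.6]
gripper_width: 0.0222
grip_force: 78.3
```

move_arm(targets=[[[0,0,0.1,0,0,0,1],[0,0,0.1,0,0,0,1],[0,0,0,0,0,0,1]]])

```text
t: 11.1
position: [0.5054, -0.1398, 0.1272]
orientation: [-0.0, 0.783, 0.623, -0.0]
force: [0.7, -0.8, -1.0]
gripper_width: 0.0222
grip_force: 78.3
```

move_arm(targets=[[[0,0,0.1,0,0,0,1],[0,0,0.1,0,0,0,1],[0,0,0,0,0,0,1]]])

```text
t: 11.4
position: [0.5056, -0.1399, 0.1253]
orientation: [0.0, 0.783, 0.623, 0.0]
force: [1.0, -0.3, 0.0]
gripper_width: 0.0226
grip_force: 78.5
```

move_arm(targets=[[[0,0,0.1,0,0,0,1],[0,0,0,0,0,0,1]]])

```text
t: 11.6
position: [0.5056, -0.1399, 0.1243]
orientation: [0.0, 0.783, 0.623, 0.0]
force: [0.7, 0.5, 1.9]
gripper_width: 0.0227
grip_force: 78.5
```

move_arm(targets=[[[0,0,0.1,0,0,0,1],[0,0,0,0,0,0,1]]])

```text
t: 11.8
position: [0.5056, -0.1399, 0.1233]
orientation: [0.0, 0.783, 0.623, 0.0]
force: [0.9, -1.0, 2.7]
gripper_width: 0.0222
grip_force: 78.6
```

move_arm(targets=[[[0,0,0.1,0,0,0,1],[0,0,0,0,0,0,1]]])

```text
t: 12.0
position: [0.5055, -0.1399, 0.1223]
orientation: [0.0, 0.783, 0.623, 0.0]
force: [1.4, 0.0, 2.8]
gripper_width: 0.0222
grip_force: 78.6
```

move_arm(targets=[[[0,0,0.1,0,0,0,1],[0,0,0,0,0,0,1]]])

```text
t: 12.2
position: [0.5055, -0.1399, 0.1213]
orientation: [0.0, 0.783, 0.623, 0.0]
force: [0.3, -0.4, 3.6]
gripper_width: 0.022
grip_force: 78.6
```

move_arm(targets=[[[0,0,0.1,0,0,0,1],[0,0,0,0,0,0,1]]])

```text
t: 12.4
position: [0.5053, -0.1398, 0.1201]
orientation: [-0.0, 0.783, 0.623, -0.0]
force: [2.0, -1.3, -2.3]
gripper_width: 0.0225
grip_force: 78.3
```

move_arm(targets=[[[0,0,0.1,0,0,0,1],[0,0,0,0,0,0,1]]])

```text
t: 12.6
position: [0.5053, -0.1398, 0.1191]
orientation: [-0.0, 0.783, 0.623, -0.0]
force: [0.4, -0.1, -2.0]
gripper_width: 0.0223
grip_force: 78.3
```

move_arm(targets=[[[0,0,0.1,0,0,0,1],[0,0,0,0,0,0,1]]])

```text
t: 12.8
position: [0.5053, -0.1398, 0.1181]
orientation: [-0.0, 0.783, 0.623, -0.0]
force: [0.8, 0.5, -0.8]
gripper_width: 0.022
grip_force: 78.3
```

move_arm(targets=[[[0,0,0.1,0,0,0,1],[0,0,0,0,0,0,1]]])

```text
t: 13.0
position: [0.5054, -0.1398, 0.1172]
orientation: [-0.0, 0.783, 0.623, -0.0]
force: [1.0, -0.2, -0.1]
gripper_width: 0.0223
grip_force: 78.3
```

move_arm(targets=[[[0,0,0.1,0,0,0,1],[0,0,0,0,0,0,1]]])

```text
t: 13.2
position: [0.5054, -0.1398, 0.1163]
orientation: [-0.0, 0.783, 0.623, -0.0]
force: [0.3, 0.3, 1.4]
gripper_width: 0.0225
grip_force: 78.3
```

move_arm(targets=[[[0,0,0.1,0,0,0,1],[0,0,0,0,0,0,1]]])

```text
t: 13.4
position: [0.5054, -0.1398, 0.1152]
orientation: [0.0, 0.783, 0.623, -0.0]
force: [0.4, -0.2, 1.9]
gripper_width: 0.0222
grip_force: 78.3
```

move_arm(targets=[[[0,0,0.1,0,0,0,1],[0,0,0.1,0,0,0,1],[0,0,0,0,0,0,1]]])

```text
t: 13.7
position: [0.5054, -0.1398, 0.1132]
orientation: [-0.0, 0.783, 0.623, -0.0]
force: [-0.2, 0.4, 2.1]
gripper_width: 0.0224
grip_force: 78.4
```

move_arm(targets=[[[0,0,0.1,0,0,0,1],[0,0,0.1,0,0,0,1],[0,0,0,0,0,0,1]]])

```text
t: 14.0
position: [0.5054, -0.1398, 0.1112]
orientation: [-0.0, 0.783, 0.623, -0.0]
force: [1.7, 0.1, 3.2]
gripper_width: 0.0223
grip_force: 78.5
```

move_arm(targets=[[[0,0,0.1,0,0,0,1],[0,0,0.1,0,0,0,1],[0,0,0,0,0,0,1]]])

```text
t: 14.3
position: [0.5056, -0.1399, 0.1092]
orientation: [0.0, 0.783, 0.623, 0.0]
force: [0.9, -0.9, 4.3]
gripper_width: 0.0226
grip_force: 78.8
```

move_arm(targets=[[[0,0,0.1,0,0,0,1],[0,0,0,0,0,0,1]]])

```text
t: 14.5
position: [0.5056, -0.1399, 0.1083]
orientation: [0.0, 0.783, 0.623, 0.0]
force: [0.5, -0.4, 4.5]
gripper_width: 0.0221
grip_force: 78.9
```

move_arm(targets=[[[0,0,0.1,0,0,0,1],[0,0,0,0,0,0,1]]])

```text
t: 14.7
position: [0.5056, -0.1399, 0.1073]
orientation: [0.0, 0.783, 0.623, 0.0]
force: [0.7, 0.1, 4.9]
gripper_width: 0.0223
grip_force: 79.0
```

move_arm(targets=[[[0,0,0.1,0,0,0,1],[0,0,0,0,0,0,1]]])

```text
t: 14.9
position: [0.5056, -0.1399, 0.1063]
orientation: [0.0, 0.783, 0.623, 0.0]
force: [0.9, -0.9, 6.0]
gripper_width: 0.0224
grip_force: 79.0
```

move_arm(targets=[[[0,0,0.05,0,0,0,1],[0,0,0,0,0,0,1]]])

```text
t: 15.1
position: [0.5056, -0.1399, 0.1059]
orientation: [0.0, 0.783, 0.623, 0.0]
force: [0.9, -0.1, 5.7]
gripper_width: 0.0223
grip_force: 79.0
```

move_arm(targets=[[[0,0,0.05,0,0,0,1],[0,0,0,0,0,0,1]]])

```text
t: 15.3
position: [0.5056, -0.1399, 0.1054]
orientation: [0.0, 0.783, 0.623, 0.0]
force: [0.5, -0.4, 7.1]
gripper_width: 0.0222
grip_force: 79.0
```

move_arm(targets=[[[0,0,0.03,0,0,0,1],[0,0,0,0,0,0,1]]])

```text
t: 15.5
position: [0.5056, -0.1399, 0.1052]
orientation: [0.0, 0.783, 0.623, 0.0]
force: [0.3, -0.9, 9.1]
gripper_width: 0.0221
grip_force: 79.1
```

move_arm(targets=[[[0,0,0.03,0,0,0,1],[0,0,0,0,0,0,1]]])

```text
t: 15.7
position: [0.5056, -0.1399, 0.105]
orientation: [0.0, 0.783, 0.623, 0.0]
force: [-0.4, 0.2, 11.7]
gripper_width: 0.022
grip_force: 79.7
```

move_arm(targets=[[[0,0,0.03,0,0,0,1],[0,0,0,0,0,0,1]]])

```text
t: 15.9
position: [0.5057, -0.1399, 0.1049]
orientation: [0.0, 0.783, 0.623, 0.0]
force: [-0.9, -0.0, 15.8]
gripper_width: 0.0221
grip_force: 80.3
```

move_arm(targets=[[[0,0,0.03,0,0,0,1],[0,0,0,0,0,0,1],[0,0,0,0,0,0,1]]])

```text
t: 16.2
position: [0.5057, -0.1399, 0.1048]
orientation: [0.0, 0.783, 0.623, 0.0]
force: [-2.5, 1.1, 19.1]
gripper_width: 0.0221
grip_force: 80.7
```

move_arm(targets=[[[0,0,-0.12,0,0,0,1],[0,0,-0.1,0,0,0,1],[0,0,-0.1,0,0,0,1],[0,0,-0.1,0,0,0,1],[0,0,0,0,0,0,1]]])

```text
t: 16.7
position: [0.5056, -0.1399, 0.1084]
orientation: [0.0, 0.783, 0.623, 0.0]
force: [0.9, -0.5, 5.2]
gripper_width: 0.0221
grip_force: 78.9
```

move_arm(targets=[[[0,0,-0.1,0,0,0,1],[0,0,0,0,0,0,1]]])

```text
t: 16.9
position: [0.5056, -0.1399, 0.1094]
orientation: [0.0, 0.783, 0.623, 0.0]
force: [0.8, -0.5, 3.8]
gripper_width: 0.0226
grip_force: 78.9
```

move_arm(targets=[[[0,0,-0.05,0,0,0,1],[0,0,0,0,0,0,1]]])

```text
t: 17.1
position: [0.5055, -0.1398, 0.1099]
orientation: [0.0, 0.783, 0.623, 0.0]
force: [1.4, -0.5, 4.0]
gripper_width: 0.0221
grip_force: 78.9
```

Bottomed at about 20 N, with the TCP at z = 0.105. Next I'll bring it up against the jaws in small steps.

move_arm(targets=[[[0,0,-0.05,0,0,0,1],[0,0,0,0,0,0,1]]])

```text
t: 17.3
position: [0.5054, -0.1398, 0.1103]
orientation: [0.0, 0.783, 0.622, -0.0]
force: [1.1, -0.3, 3.2]
gripper_width: 0.0226
grip_force: 78.8
```

move_arm(targets=[[[0,0,-0.05,0,0,0,1],[0,0,0,0,0,0,1]]])

```text
t: 17.5
position: [0.5053, -0.1398, 0.1105]
orientation: [-0.0, 0.783, 0.623, -0.0]
force: [1.8, -0.8, -4.6]
gripper_width: 0.0224
grip_force: 78.8
```

move_arm(targets=[[[0,0,-0.05,0,0,0,1],[0,0,0,0,0,0,1]]])

```text
t: 17.7
position: [0.5052, -0.1397, 0.1108]
orientation: [-0.0, 0.783, 0.622, -0.0]
force: [4.3, -1.2, -16.4]
gripper_width: 0.0221
grip_force: 79.3
```

move_arm(targets=[[[0,0,0.015,0,0,0,1],[0,0,0,0,0,0,1],[0,0,0,0,0,0,1]]])

```text
t: 18.0
position: [0.5052, -0.1397, 0.1108]
orientation: [-0.0, 0.783, 0.623, -0.0]
force: [4.8, -1.3, -19.4]
gripper_width: 0.0224
grip_force: 79.2
```

move_arm(targets=[[[0,0,0,0,0,0,1],[0,0,0,0,0,0,1],[0,0,0,0,0,0,1],[0,0,0,0,0,0,1],[0,0,0,0,0,0,1],[0,0,0,0,0,0,1],[0,0,0,0,0,0,1]]])

```text
t: 18.7
position: [0.5052, -0.1398, 0.1109]
orientation: [-0.0, 0.783, 0.623, -0.0]
force: [4.0, -1.5, -24.8]
gripper_width: 0.0222
grip_force: 79.3
```

The force is creeping up because the controller integrates, so I'll back off to about 12 N and hold there.

move_arm(targets=[[[0,0,0.045,0,0,0,1],[0,0,0,0,0,0,1]]])

```text
t: 18.9
position: [0.5053, -0.1398, 0.1108]
orientation: [-0.0, 0.783, 0.623, -0.0]
force: [1.9, -1.6, -18.5]
gripper_width: 0.0223
grip_force: 79.9
```

move_arm(targets=[[[0,0,0,0,0,0,1]]])

```text
t: 19.0
position: [0.5053, -0.1398, 0.1108]
orientation: [-0.0, 0.783, 0.623, -0.0]
force: [2.6, -0.4, -18.0]
gripper_width: 0.0221
grip_force: 79.9
```

move_arm(targets=[[[0,0,0.03,0,0,0,1],[0,0,0,0,0,0,1]]])

```text
t: 19.2
position: [0.5054, -0.1398, 0.1106]
orientation: [0.0, 0.783, 0.623, -0.0]
force: [0.7, -1.5, -9.7]
gripper_width: 0.0221
grip_force: 80.6
```

move_arm(targets=[[[0,0,0,0,0,0,1],[0,0,0,0,0,0,1]]])

```text
t: 19.4
position: [0.5054, -0.1398, 0.1106]
orientation: [0.0, 0.783, 0.623, 0.0]
force: [-0.4, -0.4, -7.7]
gripper_width: 0.0221
grip_force: 80.9
```

move_arm(targets=[[[0,0,0,0,0,0,1],[0,0,0,0,0,0,1]]])

```text
t: 19.6
position: [0.5054, -0.1398, 0.1105]
orientation: [0.0, 0.783, 0.623, 0.0]
force: [-0.9, -0.9, -5.1]
gripper_width: 0.0221
grip_force: 81.1
```

move_arm(targets=[[[0,0,0,0,0,0,1],[0,0,0,0,0,0,1]]])

```text
t: 19.8
position: [0.5055, -0.1399, 0.1105]
orientation: [0.0, 0.783, 0.623, 0.0]
force: [-0.6, 0.2, -3.2]
gripper_width: 0.0224
grip_force: 81.3
```

move_arm(targets=[[[0,0,0,0,0,0,1],[0,0,0,0,0,0,1]]])

```text
t: 20.0
position: [0.5055, -0.1399, 0.1105]
orientation: [0.0, 0.783, 0.623, 0.0]
force: [-1.2, 0.4, -2.5]
gripper_width: 0.0221
grip_force: 81.4
```

move_arm(targets=[[[0,0,-0.03,0,0,0,1],[0,0,0,0,0,0,1]]])

```text
t: 20.2
position: [0.5055, -0.1398, 0.1106]
orientation: [-0.0, 0.783, 0.623, -0.0]
force: [-1.2, -1.4, -7.9]
gripper_width: 0.022
grip_force: 81.1
```

move_arm(targets=[[[0,0,0,0,0,0,1],[0,0,0,0,0,0,1]]])

```text
t: 20.4
position: [0.5054, -0.1398, 0.1106]
orientation: [-0.0, 0.783, 0.623, -0.0]
force: [-0.2, -0.2, -7.9]
gripper_width: 0.0223
grip_force: 81.1
```

move_arm(targets=[[[0,0,0,0,0,0,1],[0,0,0,0,0,0,1]]])

```text
t: 20.6
position: [0.5054, -0.1398, 0.1106]
orientation: [-0.0, 0.783, 0.623, -0.0]
force: [0.6, -0.4, -10.1]
gripper_width: 0.0221
grip_force: 81.1
```

move_arm(targets=[[[0,0,0,0,0,0,1],[0,0,0,0,0,0,1]]])

```text
t: 20.8
position: [0.5054, -0.1398, 0.1106]
orientation: [-0.0, 0.783, 0.623, -0.0]
force: [0.7, -0.7, -10.4]
gripper_width: 0.0221
grip_force: 81.0
```

move_arm(targets=[[[0,0,0,0,0,0,1],[0,0,0,0,0,0,1]]])

```text
t: 21.0
position: [0.5054, -0.1398, 0.1107]
orientation: [-0.0, 0.783, 0.623, -0.0]
force: [-0.5, -1.2, -11.5]
gripper_width: 0.0221
grip_force: 81.0
```

move_arm(targets=[[[0,0,-0.005,0,0,0,1],[0,0,0,0,0,0,1],[0,0,0,0,0,0,1],[0,0,0,0,0,0,1]]])

```text
t: 21.4
position: [0.5054, -0.1398, 0.1107]
orientation: [-0.0, 0.783, 0.623, -0.0]
force: [-0.2, -0.5, -13.0]
gripper_width: 0.0225
grip_force: 80.9
```

move_arm(targets=[[[0,0,0,0,0,0,1],[0,0,0,0,0,0,1],[0,0,0,0,0,0,1],[0,0,0,0,0,0,1]]])

```text
t: 21.8
position: [0.5054, -0.1398, 0.1107]
orientation: [-0.0, 0.783, 0.623, -0.0]
force: [1.4, -1.1, -14.8]
gripper_width: 0.0221
grip_force: 80.9
```

move_arm(targets=[[[0,0,0,0,0,0,1],[0,0,0,0,0,0,1],[0,0,0,0,0,0,1]]])

```text
t: 22.1
position: [0.5054, -0.1398, 0.1107]
orientation: [-0.0, 0.783, 0.623, -0.0]
force: [1.1, -1.1, -15.0]
gripper_width: 0.0217
grip_force: 80.8
```

The lock held at 12–15 N for about a second without slipping. I'll relax and release.

move_arm(targets=[[[0,0,0.04,0,0,0,1],[0,0,0,0,0,0,1],[0,0,0,0,0,0,1]]])

```text
t: 22.4
position: [0.5055, -0.1399, 0.1105]
orientation: [0.0, 0.783, 0.623, 0.0]
force: [-0.5, -0.1, -6.1]
gripper_width: 0.0223
grip_force: 81.2
```

move_arm(targets=[[[0,0,0,0,0,0,0.3],[0,0,0,0,0,0,0],[0,0,0,0,0,0,-0.5],[0,0,0,0,0,0,-1],[0,0,0,0,0,0,-1],[0,0,0,0,0,0,-1],[0,0,0,0,0,0,-1],[0,0,0,0,0,0,-1]]])

```text
t: 23.2
position: [0.5054, -0.1398, 0.1104]
orientation: [0.0, 0.783, 0.623, -0.0]
force: [0.2, -0.7, 0.6]
gripper_width: 0.0854
grip_force: 0.0
```

move_arm(targets=[[[0,0,-1,0,0,0,-1],[0,0,-2,0,0,0,-1],[0,0,-3,0,0,0,-1],[0,0,-3,0,0,0,-1],[0,0,-3,0,0,0,-1],[0,0,-2,0,0,0,-1],[0,0,-1,0,0,0,-1],[0,0,0,0,0,0,-1],[0,0,0,0,0,0,-1],[0,0,0,0,0,0,-1]]])

```text
t: 24.2
position: [0.5048, -0.1396, 0.2592]
orientation: [-0.001, 0.783, 0.623, -0.001]
force: [-0.2, 0.2, -1.2]
gripper_width: 0.0855
grip_force: 0.0
```

```bash
python3 - <<'E'
from bench import robot
from h import *
d={n:robot.camera(n) for n in("scene","wrist")};s=robot.read_state();print(s["t"],s["position"],s["force"])
a=cv2.resize(d["scene"]["frame"][130:250,164:264],(500,600),interpolation=cv2.INTER_CUBIC)
b=cv2.resize(d["wrist"]["frame"],(300,225))
im=np.zeros((600,800,3),np.uint8);im[:,:500]=a;im[:225,500:]=b;cv2.imwrite("pics/end.png",im)
E
```

```text
24.3 [ 0.50497481 -0.13966265  0.25934322] [ 0.49498012 -0.10660828 -0.04425232]
```

View pics/end.png

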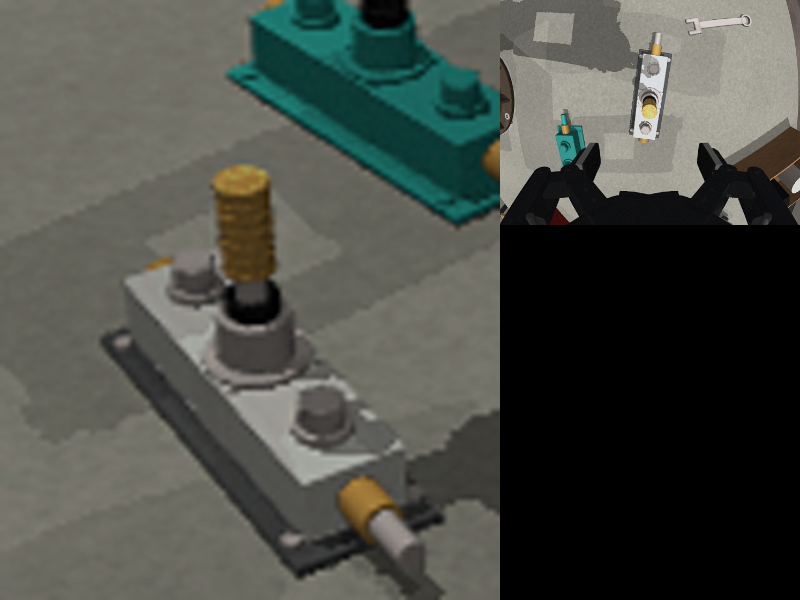

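The silencer stands upright and locked in the aluminium manifold's coupling (head at crop (243,225)), and the gripper is open and well clear.

```bash
python3 -c "
from bench import robot
print(robot.close_job())"
```

```text
the job is handed in; nothing more can be done
None
```

The silencer is in the aluminium manifold's coupling, bottomed at about 20 N and released upright, and the job is handed in; the lock held a tug of 12–15 N for about a second, though an earlier pull crept up to about 25 N before I backed it off.

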